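Stopper one vial in the hand-wheel press

ROBOT

A 6-joint arm with a two-finger parallel gripper is mounted at the origin on a cart in front of the work surface, level with it; the furniture and walls round the work are solid. World frame = base frame: x ahead of the robot, y to its left, z up, the work surface at z = 0. Lengths are in mm, angles in rad, forces in N, time in s.
With the tool pointing down it reaches from about 350 to 850 mm from the base axis. Payload 8.1 kg.
Tool frame: the origin (TCP) lies between the finger pads; the fingertips stand 25 mm ahead of it and the grasp point (between the pads) lies 6 mm ahead of it; y points along the fingers, z is the direction in which the jaws open and shut, and the axes are right-handed (so a half turn about y gives the same grasp; the last joint's range is limited). The gripper opens to 85 mm and grips with 20 to 120 N. Pads are 22 mm wide; open, the fingers measure 114 mm over their backs; the gripper's body (76 mm by 85 mm) begins 54 mm behind the grasp point. The pads swing forward as they close: fully open they stand 13 mm farther back than shut.
Start: joints at [-0.085, 0.13, 1.488, -0, 1.523, -0.085], TCP at [600.005, 0.022, 256.292] pointing down, gripper open.
Joint ranges: [-2.96, 2.96], [-0.89, 2.26], [0.02, 2.5], [-1.34, 4.48], [0, 2.73], [-2.66, 2.66]. Speed limits (rad/s): [2.39, 2.39, 2.79, 3.14, 3.14, 3.14].

INTERFACE

Orientations are given as a 3x3 rotation matrix whose columns are the frame's x, y, z axes.
In Python, from plant import status, capture, ticket, search_frame, place_of gives the robot as it stands.
- The arm moves only by the tool jog_arm, never from a script. Its argument "plan" is a list of rows, each a list of 7 numbers: the shift along the tool's x, y, z in units of 40 mm (1.0 is 40 mm), then the turn, a rotation vector about the tool's x, y, z in units of 0.12 rad (1.0 is 0.12 rad), then the closure, from 0 (fully open) to 1 (shut). A call has 1 to 10 rows; each row shifts and turns the commanded pose from where the row before left it, along the tool's axes as they then stand; what a row does not reach is not made up. A row lasts 1/12 s, in which the tool goes at most 41.7 mm and 7.16 degrees, less where a joint would pass 70% of its speed; a pose out of reach is approached as far as the arm can. A call with a number of a shift or a turn outside -1 to 1 is refused whole. A call with a gripper value outside its range is refused whole. The fingers move at their own pace and stop on an object; the grip force is fixed at half the most. Time passes only in rows, so rows that do not move let the fingers close. It gives the time, the measured TCP pose, the force and the opening at its end, in the units of the state.
- status.observe(): the state, without advancing time (a new reading comes with each control period).
- capture(name): name is "scene" or "side" or "wrist"; returns a dict with "pixels" (420x560x3 uint8, red, green, blue), "fx", "fy", "cx", "cy" (pixels), "distortion" ([k1, k2, p1, p2, k3] as OpenCV has them; the pictures are not rectified), "cam_to_world" (4x4, takes a point from camera to world coordinates). Camera axes: x right, y down, z forward; pixel columns grow to the right and rows downward; lengths in mm; the calibration is good to about 2 mm. A picture is of the moment at which its call begins. There is no depth.
- ticket.sign_off(): hands the job in, once; it reports no verdict.
Trained networks look in a picture, given as the dict that the camera call returned (one of the last four; its "shot" number tells which), for a name from the list of things; names that differ only in an ending like _2 or _b are one class to them, and where a whole thing is asked for, a point or a joint stands for the part that bears it (a point fixed in the world has none). Each returns a list of dicts, best first, with "score" (0 to 1); they miss things now and then, are a little off and sometimes report something else, mostly with a low value. They report only what shows in the picture. A call takes as long as a camera call.
- search_frame(picture, label): "at" ([column, row] in pixels, amid what is visible of it).
- place_of(picture, label): "at" ([column, row] in pixels: a listed point, or the origin of a listed thing).
The state is a dict: "t": time; "q": joint angles; "joint_velocities": joint speeds; "joint_torque": joint torques, N m; "position": TCP position; "orientation": TCP orientation; "wrist_force": force on the tool from outside, world axes, zero at the start; "torque": the same for the moment, N m; "opening": finger opening in mm.
Only numpy, scipy, OpenCV 4.12 (cv2) and the standard library are available. Lean on these libraries where they do the work, as an engineer would, in place of code of your own. Each camera call takes 0.05 s, during which the arm holds its last target. There are 200 camera calls.

TASK

Push the press's shuttle fully home so that its vial stands under the ram, then push the hand wheel round clockwise (seen from above) by its upright handle through exactly one full turn, until the handle is back over the red pointer and the ram has pressed the grey stopper home. Let the vial ride in its nest without touching or lifting it, and leave the other things on the bench where they are.

Things in the scene. Friction and masses are not known exactly. Their poses are not given: they have to be found in the camera images.
- press: Grey bench press. Origin: on the worktop straight below the ram and wheel axis. x points to its back (column), away from the robot, y to its left. Head top 185 mm high; base 150 mm wide, from 70 mm before to 130 mm behind the origin; slide bed 84 mm wide, reaching 240 mm to the right (-y). Fixed red pointer at the front (-x), 68 mm from the axis, 200 mm high.
- push_plate (a point): Centre of the outer (right, -y) face of the shuttle's upright aluminium push plate, 60 mm wide, 50 mm tall (25 to 75 mm above the worktop), 5 mm thick. It moves with the shuttle. Push it towards the press's +y.
- shuttle (a joint): How far (m) the shuttle stands out to the right (press -y). 0 = fully home against its stop, vial under the ram; starts 75 mm out, limit 90 mm. Slides with about 2.5 N of friction (plus 6 N s/m) and stays where it is left.
- wheel_hub (a point): Point on the wheel's vertical axis at the top of its hub, 213 mm above the worktop.
- wheel_handle (a point): Centre of the upright black revolving handle on the wheel: 15 to 20 mm in diameter, 50 mm tall (212 to 262 mm above the worktop), 50 mm from the wheel's axis. The three-spoked steel wheel is 127 mm across; rim and spokes lie below 211 mm. At the start the handle stands at the press's front, over the red pointer.
- wheel (a joint): Angle of the hand wheel (rad), 0 at the start with the handle over the pointer, growing clockwise seen from above; one turn is 6.28. It needs about 3 to 5 N at the handle and stays where it is left. The screw moves the ram 6 mm down a turn; there is no stop at one turn.
- ram (a joint): How far (m) the ram has come down; 0.006 after one turn. It meets the stopper after about 1.5 mm.
- vial: Loose clear glass vial, 30 mm in diameter, 58 mm tall, standing in the shuttle's nest (black collar 10 mm deep, pocket 33 mm across, floor 27.5 mm above the worktop). Origin: centre of its underside; z up. Not to be touched.
- vial_stopper (a joint): Height (m) of the grey rubber stopper in the vial: 0 as found, standing 4.5 mm proud of the vial's lip; -0.0045 = pressed fully home.
- vial_done: Loose stoppered vial (stopper home), 30 mm x 62 mm, standing on the worktop at the press's left. A bystander; origin under its centre.
- vial_next: Loose vial waiting with its stopper proud, 30 mm x 66 mm, standing on the worktop at the press's left. A bystander; origin under its centre.
- beaker: Small clear beaker, 52 x 58 x 59 mm, behind the press. A bystander.
- weight: Polished calibration weight with a knob, 27 x 27 x 48 mm, at the left. A bystander.
- dish: Glass petri dish, 62 x 62 x 12 mm, front left. A bystander.
- tweezers: Steel tweezers, 18 x 122 x 10 mm, lying in front of the press. A bystander.
- pen: White marker pen with a blue cap, 12 x 138 x 14 mm, lying front right. A bystander.

How it is judged:
By the outcome, as a careful person would: the job done as asked, in the order asked, and still so for the second after the job is handed in, with the robot touching nothing.
It also fails if it takes over 64 s, if anything falls off the work surface, if the arm or the gripper's body presses on something with over 40 N, if the wrist force passes 120 N, or if a joint passes its speed limit or range.

## Working session

There is one attempt and no reset: what is moved stays moved. The work goes in short steps, Python scripts to look and compute and a tool call to move; the robot and the scene stay as the last step left them, time stands still between calls to the robot, and variables do not carry over. Pictures are saved under pics/ and viewed, about 8 in all and at most 12, crops included, and the job is handed in when it is done.

Besides the shell and the picture viewer there is one more tool, called after "Call:" by a JSON object that holds its "api" and its "payload". jog_arm: Moves the arm, as the interface text tells. Its arguments: {"type":"object","properties":{"plan":{"type":"array","items":{"type":"array","items":{"type":"number"}}}},"required":["plan"]}

```bash
ls; mkdir -p pics; cat > h.py <<'E'
import numpy as np, cv2
from plant import status, capture, ticket, search_frame, place_of
def ray(p,uv):
    K=np.array([[p['fx'],0,p['cx']],[0,p['fy'],p['cy']],[0,0,1]])
    n=cv2.undistortPoints(np.array([[uv]],float),K,np.array(p['distortion'],float))[0,0]
    T=np.array(p['cam_to_world']); d=T[:3,:3]@[n[0],n[1],1]; return T[:3,3],d/np.linalg.norm(d)
def tri(rs):
    A=sum(np.eye(3)-np.outer(d,d) for o,d in rs); b=sum((np.eye(3)-np.outer(d,d))@o for o,d in rs)
    x=np.linalg.solve(A,b); return x,[np.linalg.norm(np.cross(x-o,d)) for o,d in rs]
def atz(r,z): o,d=r; return o+d*(z-o[2])/d[2]
def proj(p,X):
    K=np.array([[p['fx'],0,p['cx']],[0,p['fy'],p['cy']],[0,0,1]]); T=np.linalg.inv(np.array(p['cam_to_world']))
    return cv2.projectPoints(np.array(X,float).reshape(-1,1,3),cv2.Rodrigues(T[:3,:3])[0],T[:3,3],K,np.array(p['distortion'],float))[0][:,0]
def save(p,n): cv2.imwrite('pics/'+n,p['pixels'][:,:,::-1])
E
python3 - <<'E'
from h import *
s=status.observe(); print(s['t'],s['position'],np.round(s['orientation'],3).tolist(),s['opening'])
P={c:capture(c) for c in('scene','side')}
for c in P: save(P[c],c+'1.png'); print(c,np.round(P[c]['cam_to_world'],2).tolist())
H=dict(press=0,push_plate=50,wheel_hub=213,wheel_handle=237,vial=27.5,vial_done=0,vial_next=0,beaker=0,weight=0,dish=0,tweezers=0,pen=0)
for n,z in H.items():
    R=[]
    for c in P:
        r=place_of(P[c],n)
        if r: 
            rr=ray(P[c],r[0]['at']);R.append(rr);print(n,c,np.round(r[0]['at']),round(r[0]['score'],2),len(r),'atz',np.round(atz(rr,z)))
    if len(R)>1: x,e=tri(R);print('   tri',np.round(x,1),np.round(e,1))
cv2.imwrite('pics/both.png',cv2.resize(np.vstack([P['scene']['pixels'],P['side']['pixels']])[:,:,::-1],None,fx=.714,fy=.714))
E
```

```text
pics
0.0 [5.99498877e+02 8.37654533e-02 2.55231979e+02] [[0.0, -0.002, 1.0], [-1.0, 0.0, 0.0], [-0.0, -1.0, -0.002]] 85.541752200364
scene [[0.56, -0.37, 0.74, -320.04], [-0.83, -0.24, 0.5, -555.56], [-0.0, -0.9, -0.44, 703.86], [0.0, 0.0, 0.0, 1.0]]
side [[-0.99, -0.12, 0.12, 390.72], [-0.17, 0.62, -0.76, 1323.63], [0.02, -0.77, -0.63, 1225.4], [0.0, 0.0, 0.0, 1.0]]
press scene [269. 268.] 0.58 1 atz [529.  64.   0.]
press side [293. 265.] 0.91 2 atz [529.  53.   0.]
   tri [526.5  60.1   4.6] [2. 2.]
push_plate scene [358. 269.] 0.62 1 atz [ 595. -179.   50.]
push_plate side [290. 210.] 0.66 1 atz [ 578. -186.   50.]
   tri [ 580.2 -182.7   56.3] [3.8 3.8]
wheel_hub scene [266. 198.] 0.79 1 atz [536.  74. 213.]
wheel_hub side [298. 218.] 0.7 1 atz [519.  59. 213.]
   tri [519.7  64.2 219.9] [2.5 2.5]
wheel_handle scene [259. 199.] 0.94 1 atz [480.  55. 237.]
wheel_handle side [313. 211.] 0.84 1 atz [476.  45. 237.]
   tri [474.8  50.7 240.6] [0.7 0.7]
vial scene [294. 264.] 0.65 2 atz [550.  -7.  28.]
vial side [297. 218.] 0.5 2 atz [ 548. -174.   28.]
   tri [514.5 -56.7  92.3] [3
[... 318 characters left out ...]
 [349. 246.] 0.61 1 atz [763. -76.   0.]
beaker side [236. 233.] 0.57 2 atz [762. -78.   0.]
   tri [762.  -76.4   1. ] [0.1 0.1]
weight scene [168. 248.] 0.44 2 atz [443. 387.   0.]
weight side [299. 346.] 0.63 1 atz [461. 390.   0.]
   tri [455.6 392.3  -3.6] [7.1 7.1]
dish scene [175. 259.] 0.52 2 atz [413. 323.   0.]
dish side [321. 327.] 0.87 1 atz [404. 308.   0.]
   tri [404.4 313.5   7.4] [0.4 0.4]
tweezers scene [219. 285.] 0.48 1 atz [387. 129.   0.]
tweezers side [322. 326.] 0.51 2 atz [403. 304.   0.]
   tri [430.6 211.3 -82. ] [32.6 32.6]
pen scene [392. 356.] 0.6 2 atz [ 398. -358.    0.]
pen side [342. 202.] 0.4 1 atz [ 386. -346.    0.]
   tri [ 390.9 -355.8   -1.3] [6.7 6.7]
```

View pics/scene1.png

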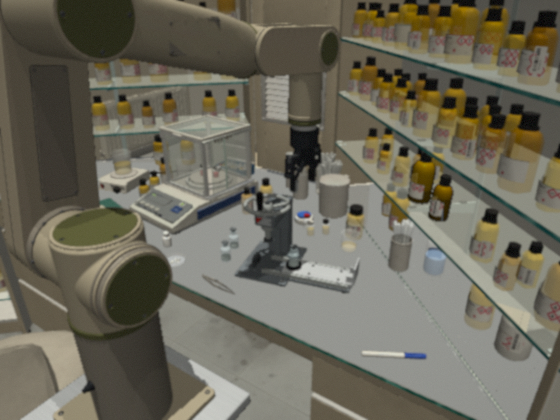

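View pics/side1.png

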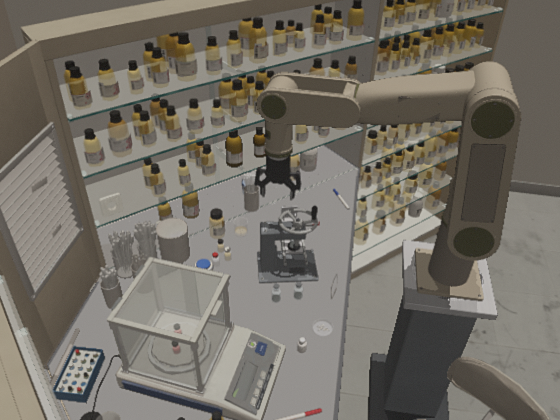

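The scene shows the press near (270,250) with the shuttle plate near (358,270). The side view shows the wheel near (298,218) with the handle at (313,212). The network points agree with both. Next is a wrist look from the current pose.

```bash
python3 - <<'E'
from h import *
p=capture('wrist'); save(p,'w1.png'); print(np.round(p['cam_to_world'],2).tolist())
for n,z in dict(press=0,push_plate=50,wheel_hub=213,wheel_handle=237,vial=27.5).items():
    for r in place_of(p,n)[:2]: print(n,np.round(r['at']),round(r['score'],2),np.round(atz(ray(p,r['at']),z),1))
E
```

```text
[[1.0, 0.0, 0.0, 599.58], [0.0, -0.95, -0.3, 76.28], [0.0, 0.3, -0.95, 373.51], [0.0, 0.0, 0.0, 1.0]]
push_plate [267. 331.] 0.71 [ 582.8 -179.7   50. ]
wheel_hub [125. 138.] 0.65 [521.8  62.4 213. ]
wheel_handle [  0. 175.] 0.82 [472.   49.2 237. ]
vial [226. 187.] 0.68 [538.8  -7.7  27.5]
```

View pics/w1.png

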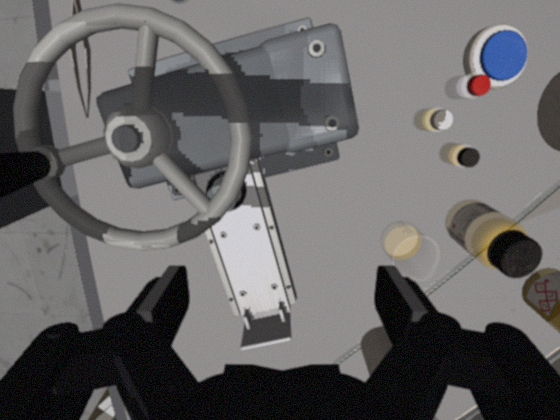

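The hub at (125,138), the handle at (25,165) and the plate at (267,335) match the networks, and the press yaw is about 14°. Before moving right, I'll check how close the shelf line is and work out the offset to the plate.

```bash
python3 - <<'E'
from h import *
p=capture('scene')
for uv in [(350,220),(400,290),(433,340),(470,290),(515,325),(520,350)]: print(uv,[np.round(atz(ray(p,uv),z)).tolist() for z in (0,150)])
a=np.radians(13.75); T=np.array([[np.sin(a),-np.cos(a),0],[0,0,-1],[np.cos(a),np.sin(a),0]])
print(T@(np.array([582+40*.242,-181-40*.97,70])-status.observe()['position']))
E
```

```text
(350, 220) [[923.0, -0.0, 0.0], [658.0, -118.0, 150.0]]
(400, 290) [[634.0, -288.0, 0.0], [431.0, -345.0, 150.0]]
(433, 340) [[495.0, -418.0, 0.0], [321.0, -447.0, 150.0]]
(470, 290) [[736.0, -444.0, 0.0], [511.0, -468.0, 150.0]]
(515, 325) [[652.0, -568.0, 0.0], [445.0, -565.0, 150.0]]
(520, 350) [[569.0, -591.0, 0.0], [379.0, -583.0, 150.0]]
[211.53742479 186.29432664 -60.34331432]
```

Call:
{"api": "jog_arm", "payload": {"plan": [[0, 0, 0, 0, -1, 0, 1], [0, 0, 0, 0, -1, 0, 1], [0, 0, 0, 0, 0, 0, 1], [0, 0, 0, 0, 0, 0, 1]]}}

```text
t: 1.98
position: [600.0, 0.0, 256.3]
orientation: [[0.234, 0.0, 0.972], [-0.972, -0.0, 0.234], [0.0, -1.0, 0.0]]
wrist_force: [0.1, 0.1, -0.9]
opening: 39.0
```

Call:
{"api": "jog_arm", "payload": {"plan": [[1, 0, -0.3, 0, 0, 0, 1], [1, 0, -0.3, 0, 0, 0, 1], [1, 0, -0.3, 0, 0, 0, 1], [1, 0, -0.3, 0, 0, 0, 1], [1, 0, -0.3, 0, 0, 0, 1], [0, 1, 0, 0, 0, 0, 1], [0, 1, 0, 0, 0, 0, 1], [0, 0, 0, 0, 0, 0, 1]]}}

```text
t: 2.65
position: [584.4, -207.2, 166.9]
orientation: [[0.232, -0.012, 0.973], [-0.973, 0.006, 0.232], [-0.008, -1.0, -0.011]]
wrist_force: [-2.4, 0.6, -3.1]
opening: 0.2
```

```bash
python3 - <<'E'
from h import *
p=capture('wrist'); save(p,'w2.png'); s=status.observe(); O=np.array(s['orientation']); print(s['position'],s['opening'])
for n,z in dict(push_plate=50,vial=27.5).items():
    for r in place_of(p,n)[:2]:
        X=atz(ray(p,r['at']),z); print(n,np.round(r['at']),round(r['score'],2),np.round(X,1),'tool',np.round(O.T@(X-s['position']),1))
E
```

```text
[ 585.70608633 -206.93600652  170.8250317 ] 0.16277684338474366
push_plate [288. 177.] 0.95 [ 580.8 -179.5   50. ] tool [-27.1 121.    2.7]
vial [501. 100.] 0.48 [729.4 -84.7  27.5] tool [-84.3 142.5 169.5]
```

View pics/w2.png

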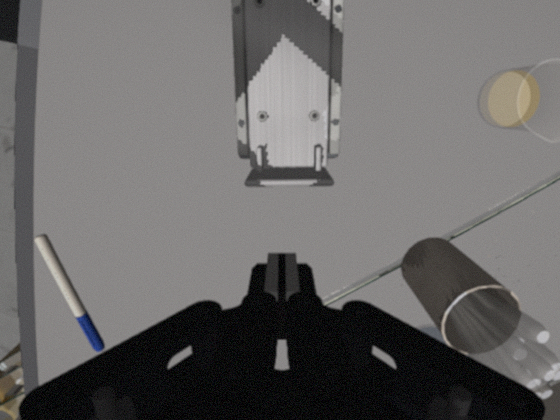

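The plate at (288,180) is square to the closed fingers, with its face about 27 mm away along tool −x. I'll lower beside it.

Call:
{"api": "jog_arm", "payload": {"plan": [[0.15, 0.9, 0, 0, 0, 0, 1], [0, 0.9, 0, 0, 0, 0, 1], [0, 0.8, 0, 0, 0, 0, 1], [0, 0, 0, 0, 0, 0, 1], [0, 0, 0, 0, 0, 0, 1], [0, 0, 0, 0, 0, 0, 1]]}}

```text
t: 3.3
position: [593.2, -214.4, 76.5]
orientation: [[0.238, 0.005, 0.971], [-0.971, -0.002, 0.238], [0.003, -1.0, 0.004]]
wrist_force: [-0.0, -0.7, 0.0]
opening: 0.1
```

Call:
{"api": "jog_arm", "payload": {"plan": [[0, 0.2, -0.09, 0, 0, 0, 1], [-0.25, 0, 0, 0, 0, 0, 1], [-0.25, 0, 0, 0, 0, 0, 1], [-0.15, 0, 0, 0, 0, 0, 1], [-0.15, 0, 0, 0, 0, 0, 1], [-0.15, 0, 0, 0, 0, 0, 1], [-0.15, 0, 0, 0, 0, 0, 1], [-0.15, 0, 0, 0, 0, 0, 1]]}}

```text
t: 3.97
position: [575.6, -165.8, 64.8]
orientation: [[0.238, 0.001, 0.971], [-0.971, -0.001, 0.238], [0.001, -1.0, 0.001]]
wrist_force: [0.3, -3.2, 2.5]
opening: 0.3
```

Call:
{"api": "jog_arm", "payload": {"plan": [[-0.15, 0, 0, 0, 0, 0, 1], [-0.15, 0, 0, 0, 0, 0, 1], [-0.15, 0, 0, 0, 0, 0, 1], [-0.15, 0, 0, 0, 0, 0, 1], [-0.15, 0, 0, 0, 0, 0, 1]]}}

```text
t: 4.38
position: [568.1, -136.4, 64.3]
orientation: [[0.238, 0.0, 0.971], [-0.971, -0.0, 0.238], [0.0, -1.0, 0.0]]
wrist_force: [0.5, -3.3, 2.2]
opening: -0.1
```

Call:
{"api": "jog_arm", "payload": {"plan": [[-0.1, 0, 0, 0, 0, 0, 1], [-0.1, 0, 0, 0, 0, 0, 1], [-0.1, 0, 0, 0, 0, 0, 1], [-0.1, 0, 0, 0, 0, 0, 1]]}}

```text
t: 4.72
position: [564.2, -121.1, 64.2]
orientation: [[0.238, -0.0, 0.971], [-0.971, 0.0, 0.238], [-0.0, -1.0, -0.0]]
wrist_force: [1.1, -2.2, 1.5]
opening: -0.0
```

Call:
{"api": "jog_arm", "payload": {"plan": [[-0.06, 0, 0, 0, 0, 0, 1], [-0.06, 0, 0, 0, 0, 0, 1]]}}

```text
t: 4.88
position: [563.7, -118.9, 64.3]
orientation: [[0.238, 0.002, 0.971], [-0.971, -0.004, 0.238], [0.005, -1.0, 0.0]]
wrist_force: [5.6, -24.2, -7.4]
opening: 0.1
```

Force jumped to about 24 N after ~75 mm of travel, so the shuttle is at its stop. I'll back off, rise, and look at the handle from above.

Call:
{"api": "jog_arm", "payload": {"plan": [[0.5, 0, 0, 0, 0, 0, 1], [0.5, 0, 0, 0, 0, 0, 1], [0, -1, 0, 0, 0, 0, 1], [0, -1, 0, 0, 0, 0, 1], [0, -1, 0, 0, 0, 0, 1], [0, -1, 0, 0, 0, 0, 1], [0, -1, 0, 0, 0, 0, 1], [0, -1, 0, 0, 0, 0, 0.3], [0, -0.2, 0, 0, 0, 0, 0.3]]}}

```text
t: 5.63
position: [574.7, -155.9, 320.7]
orientation: [[0.238, 0.01, 0.971], [-0.971, -0.003, 0.238], [0.005, -1.0, 0.009]]
wrist_force: [0.6, -1.2, 1.4]
opening: 23.1
```

Call:
{"api": "jog_arm", "payload": {"plan": [[-0.9, 0, -0.2, 0, 0, 0, 0.3], [-0.9, 0, -0.2, 0, 0, 0, 0.3], [-0.9, 0, -0.2, 0, 0, 0, 0.3], [-0.9, 0, -0.2, 0, 0, 0, 0.3], [0, 0, 0, 0, 0, 0, 0.3], [0, 0, 0, 0, 0, 0, 0.3], [0, 0, 0, 0, 0, 0, 0.3]]}}

```text
t: 6.22
position: [507.3, -23.2, 311.9]
orientation: [[0.239, -0.0, 0.971], [-0.971, 0.0, 0.239], [-0.0, -1.0, -0.0]]
wrist_force: [0.4, -0.1, -0.5]
opening: 59.9
```

```bash
python3 - <<'E'
from h import *
p=capture('wrist'); save(p,'w3.png'); s=status.observe(); O=np.array(s['orientation']); print(s['t'],s['position'],s['opening'],s['wrist_force'])
for n,z in dict(push_plate=50,wheel_hub=213,wheel_handle=237,vial=27.5).items():
    for r in place_of(p,n)[:2]:
        X=atz(ray(p,r['at']),z); print(n,np.round(r['at']),round(r['score'],2),np.round(X,1),'tool',np.round(O.T@(X-s['position']),1))
E
```

```text
6.2667 [507.51594923 -23.72989567 311.91477856] 59.865993808190616 [-0.36861292 -0.64936065  0.31167222]
push_plate [308. 248.] 0.84 [ 562.3 -107.4   50. ] tool [ 94.3 261.9  33.5]
wheel_hub [332. 107.] 0.67 [520.4  59.2 213. ] tool [-77.5  98.9  32.3]
wheel_handle [255. 103.] 0.88 [473.4  49.5 237. ] tool [-79.3  74.9 -15.7]
wheel_handle [429. 245.] 0.22 [603.2  -8.8 237. ] tool [ 8.2 74.9 96.5]
```

View pics/w3.png

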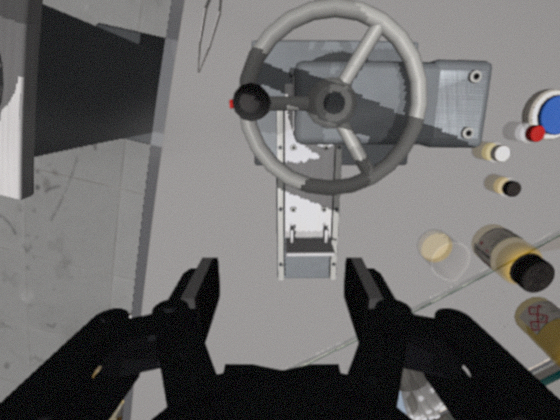

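The wrist view shows the plate home at (308,260), 75 mm inboard of its start. The handle at (252,102) is over the red pointer at (232,103), and the hub is at (332,103). I'll move over the handle with the jaws open along the radial direction, then lower.

Call:
{"api": "jog_arm", "payload": {"plan": [[-0.7, 0, -0.14, 0, 0, 0, 0.3], [-0.7, 0, -0.14, 0, 0, 0, 0.3], [-0.59, 0, -0.11, 0, 0, 0, 0.3], [0, 0, 0, 0, 0, 0, 0.3], [0, 0, 0, 0, 0, 0, 0.3], [0, 0.5, 0, 0, 0, 0, 0.3], [0, 0.5, 0, 0, 0, 0, 0.3], [0, 0.4, 0, 0, 0, 0, 0.3], [0, 0.2, 0, 0, 0, 0, 0.3], [0, 0, 0, 0, 0, 0, 0.3]]}}

```text
t: 7.3
position: [472.6, 49.2, 246.0]
orientation: [[0.236, -0.004, 0.972], [-0.972, -0.0, 0.236], [-0.001, -1.0, -0.004]]
wrist_force: [-0.8, -0.3, -0.2]
opening: 60.0
```

```bash
python3 - <<'E'
from h import *
s=status.observe(); print(s['t'],s['position'],s['opening'],s['wrist_force'])
p=capture('wrist');q=capture('scene'); 
cv2.imwrite('pics/c4.png',np.hstack([p['pixels'],cv2.resize(q['pixels'][130:300,200:370],(420,420))])[:,:,::-1][:, 0:980:1]) 
im=cv2.imread('pics/c4.png'); cv2.imwrite('pics/c4.png',cv2.resize(im,(798,342)))
E
```

```text
7.3 [472.59872551  49.20506956 245.95077587] 60.02320566506409 [-0.76801771 -0.30508982 -0.24073673]
```

View pics/c4.png

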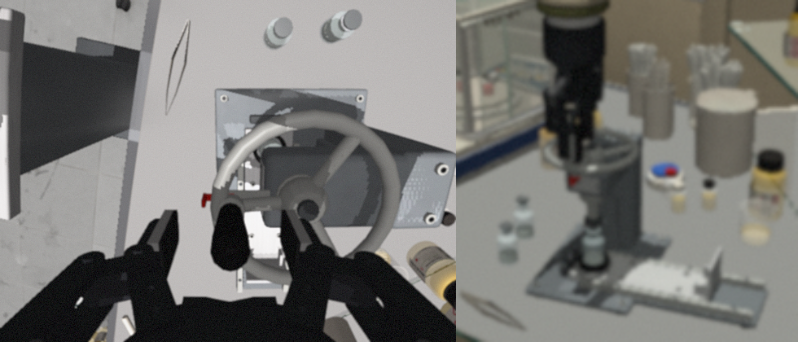

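The handle, at (230,240) in the left crop, is centred between the jaws. In the right crop the vial stands under the ram. I'll close on the handle.

Call:
{"api": "jog_arm", "payload": {"plan": [[0, 0, 0, 0, 0, 0, 1], [0, 0, 0, 0, 0, 0, 1], [0, 0, 0, 0, 0, 0, 1], [0, 0, 0, 0, 0, 0, 1], [0, 0, 0, 0, 0, 0, 1], [0, 0, 0, 0, 0, 0, 1], [0, 0, 0, 0, 0, 0, 1]]}}

```text
t: 7.98
position: [473.1, 50.0, 249.6]
orientation: [[0.238, -0.0, 0.971], [-0.971, -0.001, 0.238], [0.001, -1.0, -0.0]]
wrist_force: [-6.1, -2.2, 6.9]
opening: 18.0
```

Gripped at 18 mm, with low forces. The handle revolves, so I'll carry it round the 50 mm circle at constant tool orientation, 10° per row. The first row relieves the small vertical load.

Call:
{"api": "jog_arm", "payload": {"plan": [[0, -0.09, -0.03, 0, 0, 0, 1], [-0.217, 0, 0.019, 0, 0, 0, 1], [-0.211, 0, 0.056, 0, 0, 0, 1], [-0.198, 0, 0.092, 0, 0, 0, 1], [0, 0, 0, 0, 0, 0, 1]]}}

```text
t: 8.4
position: [473.1, 76.1, 249.9]
orientation: [[0.238, -0.0, 0.971], [-0.971, -0.001, 0.238], [0.001, -1.0, -0.0]]
wrist_force: [10.7, 0.4, -17.2]
opening: 17.5
```

```bash
cat > w.py <<'E'
from h import *
import sys
s=status.observe(); h0=np.array([472.8,49.5]); a=np.radians(13.9); ex=np.array([np.cos(a),np.sin(a)]); ey=np.array([-ex[1],ex[0]])
c=h0+50*ex; v=np.array(s['position'])[:2]-c; F=np.array(s['wrist_force'])
u,w=v@ex,v@ey; print(round(s['t'],2),np.round(s['position'],1),'press',round(u,1),round(w,1),'R',round(np.hypot(u,w),1),'deg',round(np.degrees(np.arctan2(w,-u))%360,1))
r=v/np.hypot(*v); print('Frad',round(F[:2]@r,1),'Ftan(cw)',round(F[:2]@np.array([r[1],-r[0]]),1),'Fz',round(F[2],1),'open',round(s['opening'],1))
E
python3 w.py
```

```text
8.4 [473.1  76.1 249.9] press -43.3 25.7 R 50.4 deg 30.7
Frad -10.2 Ftan(cw) 3.5 Fz -17.2 open 17.5
```

Call:
{"api": "jog_arm", "payload": {"plan": [[-0.159, 0.06, 0.155, 0, 0, 0, 1], [-0.154, 0, 0.154, 0, 0, 0, 1], [-0.125, 0, 0.179, 0, 0, 0, 1], [-0.092, 0, 0.198, 0, 0, 0, 1], [-0.056, 0, 0.211, 0, 0, 0, 1], [-0.019, 0, 0.217, 0, 0, 0, 1]]}}

```text
t: 8.9
position: [509.7, 110.7, 249.7]
orientation: [[0.239, -0.002, 0.971], [-0.971, 0.0, 0.239], [-0.001, -1.0, -0.002]]
wrist_force: [-5.3, -0.7, 2.1]
opening: 17.1
```

```bash
python3 - <<'E'
exec(open('w.py').read())
p=capture('wrist'); save(p,'w5.png')
for n,z in dict(wheel_hub=213,wheel_handle=250).items():
    for r in place_of(p,n)[:1]: print(n,r['at'],round(r['score'],2),np.round(atz(ray(p,r['at']),z),1))
E
```

```text
8.9 [509.7 110.7 249.7] press 0.5 50.5 R 50.5 deg 90.5
Frad 0.5 Ftan(cw) -5.3 Fz 2.1 open 17.1
wheel_hub [280.8, 336.4] 0.69 [520.7  62.8 213. ]
wheel_handle [282.4, 281.5] 0.67 [507.7 118.8 250. ]
```

View pics/w5.png

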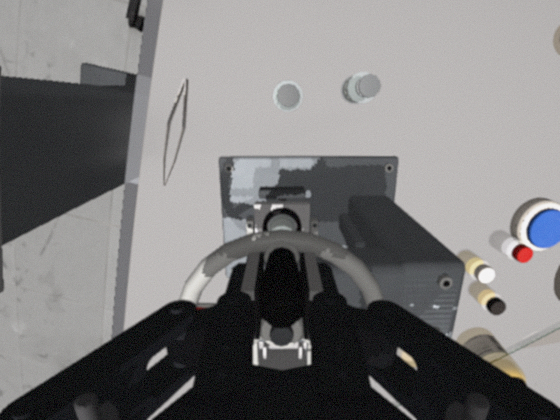

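At 90° the handle, around (282,285), is still between the fingers and the forces are low. I'll continue.

Call:
{"api": "jog_arm", "payload": {"plan": [[0.019, 0, 0.217, 0, 0, 0, 1], [0.056, 0, 0.211, 0, 0, 0, 1], [0.092, 0, 0.198, 0, 0, 0, 1], [0.125, 0, 0.179, 0, 0, 0, 1], [0.154, 0, 0.154, 0, 0, 0, 1]]}}

```text
t: 9.47
position: [551.3, 102.2, 249.7]
orientation: [[0.238, -0.001, 0.971], [-0.971, 0.001, 0.238], [-0.001, -1.0, -0.001]]
wrist_force: [-5.4, 1.0, 2.2]
opening: 17.6
```

```bash
python3 w.py
```

```text
9.47 [551.3 102.2 249.7] press 38.8 32.3 R 50.5 deg 140.3
Frad -2.4 Ftan(cw) -5.0 Fz 2.2 open 17.6
```

Call:
{"api": "jog_arm", "payload": {"plan": [[0.179, 0, 0.125, 0, 0, 0, 1], [0.198, 0, 0.092, 0, 0, 0, 1], [0.211, 0, 0.056, 0, 0, 0, 1], [0.217, 0, 0.019, 0, 0, 0, 1], [0.217, 0, -0.019, 0, 0, 0, 1]]}}

```text
t: 9.88
position: [571.5, 64.9, 249.7]
orientation: [[0.238, -0.001, 0.971], [-0.971, 0.001, 0.238], [-0.001, -1.0, -0.001]]
wrist_force: [-4.8, 4.4, 2.6]
opening: 17.6
```

```bash
python3 w.py
```

```text
9.88 [571.5  64.9 249.7] press 49.5 -8.7 R 50.2 deg 190.0
Frad -4.5 Ftan(cw) -4.7 Fz 2.6 open 17.6
```

Call:
{"api": "jog_arm", "payload": {"plan": [[0.211, 0, -0.06, 0, 0, 0, 1], [0.198, 0, -0.095, 0, 0, 0, 1], [0.179, 0, -0.128, 0, 0, 0, 1], [0.154, 0, -0.154, 0, 0, 0, 1], [0.125, 0, -0.179, 0, 0, 0, 1], [0.092, 0, -0.198, 0, 0, 0, 1], [0.056, 0, -0.211, 0, 0, 0, 1], [0.019, 0, -0.217, 0, 0, 0, 1]]}}

```text
t: 10.55
position: [533.6, 13.3, 249.7]
orientation: [[0.238, 0.001, 0.971], [-0.971, 0.002, 0.238], [-0.002, -1.0, 0.002]]
wrist_force: [3.4, 8.5, -2.1]
opening: 17.5
```

```bash
python3 w.py
```

```text
10.55 [533.6  13.3 249.7] press 0.3 -49.7 R 49.7 deg 269.7
Frad -7.4 Ftan(cw) -5.3 Fz -2.1 open 17.5
```

Call:
{"api": "jog_arm", "payload": {"plan": [[-0.019, 0, -0.217, 0, 0, 0, 1], [-0.056, 0, -0.211, 0, 0, 0, 1], [-0.092, 0, -0.198, 0, 0, 0, 1], [-0.125, 0, -0.179, 0, 0, 0, 1], [-0.154, 0, -0.154, 0, 0, 0, 1], [-0.179, 0, -0.125, 0, 0, 0, 1], [-0.198, 0, -0.092, 0, 0, 0, 1]]}}

```text
t: 11.13
position: [480.5, 33.0, 249.8]
orientation: [[0.237, 0.003, 0.971], [-0.971, -0.001, 0.237], [0.002, -1.0, 0.003]]
wrist_force: [7.9, -0.9, -5.5]
opening: 17.6
```

```bash
python3 w.py
```

```text
11.13 [480.5  33.  249.8] press -46.5 -17.9 R 49.8 deg 339.0
Frad -5.9 Ftan(cw) -5.3 Fz -5.5 open 17.6
```

Call:
{"api": "jog_arm", "payload": {"plan": [[-0.211, 0, -0.056, 0, 0, 0, 1], [-0.217, 0, -0.019, 0, 0, 0, 1], [0, 0, 0, 0, 0, 0, 1], [0, 0, 0, 0, 0, 0, 1]]}}

```text
t: 11.47
position: [472.9, 49.7, 249.7]
orientation: [[0.239, 0.0, 0.971], [-0.971, 0.001, 0.239], [-0.001, -1.0, 0.0]]
wrist_force: [-0.8, 3.0, -0.0]
opening: 17.6
```

```bash
python3 w.py
```

```text
11.47 [472.9  49.7 249.7] press -49.9 0.1 R 49.9 deg 0.2
Frad 0.1 Ftan(cw) 3.1 Fz -0.0 open 17.6
```

Back at the start position with forces near zero. I'll release, rise straight up, and return to the earlier viewing spot.

Call:
{"api": "jog_arm", "payload": {"plan": [[0, 0, 0, 0, 0, 0, 0.3], [0, 0, 0, 0, 0, 0, 0.3], [0, 0, 0, 0, 0, 0, 0.3], [0, 0, 0, 0, 0, 0, 0.3], [0, 0, 0, 0, 0, 0, 0.3], [0, -0.5, 0, 0, 0, 0, 0.3], [0, -0.5, 0, 0, 0, 0, 0.3], [0, -0.55, 0, 0, 0, 0, 0.3]]}}

```text
t: 12.13
position: [472.7, 49.2, 311.4]
orientation: [[0.238, -0.002, 0.971], [-0.971, -0.0, 0.238], [-0.0, -1.0, -0.002]]
wrist_force: [0.2, 0.6, 0.8]
opening: 59.5
```

Call:
{"api": "jog_arm", "payload": {"plan": [[0.7, 0, 0.14, 0, 0, 0, 0.3], [0.7, 0, 0.14, 0, 0, 0, 0.3], [0.59, 0, 0.11, 0, 0, 0, 0.3], [0, 0, 0, 0, 0, 0, 0.3], [0, 0, 0, 0, 0, 0, 0.3], [0, 0, 0, 0, 0, 0, 0.3]]}}

```text
t: 12.63
position: [507.0, -24.0, 311.3]
orientation: [[0.237, -0.001, 0.971], [-0.971, 0.001, 0.237], [-0.001, -1.0, -0.0]]
wrist_force: [0.1, -0.6, -0.4]
opening: 59.6
```

```bash
python3 - <<'E'
from h import *
p=capture('wrist'); save(p,'w6.png'); s=status.observe(); print(s['t'],s['position'],s['opening'],s['wrist_force'])
q=capture('scene');sd=capture('side')
X={}
for n,z in dict(push_plate=50,wheel_hub=213,wheel_handle=237).items():
    for r in place_of(p,n)[:1]:
        X[n]=atz(ray(p,r['at']),z); print(n,np.round(r['at'],1),round(r['score'],2),np.round(X[n],1))
d=X['wheel_hub']-X['wheel_handle']; print('dir',np.degrees(np.arctan2(d[1],d[0])))
old=cv2.imread('pics/w3.png')[40:170,190:370]; new=cv2.imread('pics/w6.png')[40:170,190:370]
sc=q['pixels'][180:300,210:375,::-1]
f=lambda a:cv2.resize(a,(400,290))
cv2.imwrite('pics/cmp.png',np.vstack([np.hstack([f(old),f(new)]),np.hstack([f(sc),f(cv2.imread('pics/scene1.png')[180:300,210:375])])]))
E
```

```text
12.6833 [506.98645885 -23.66667343 311.37220365] 60.01584202893881 [-0.31397633 -0.84158013 -0.09260461]
push_plate [311.5 247.5] 0.86 [ 566.4 -106.8   50. ]
wheel_hub [336.3  99.8] 0.76 [521.3  63.3 213. ]
wheel_handle [253.2 101.5] 0.94 [472.2  49.6 237. ]
dir 15.531869901800622
```

View pics/cmp.png

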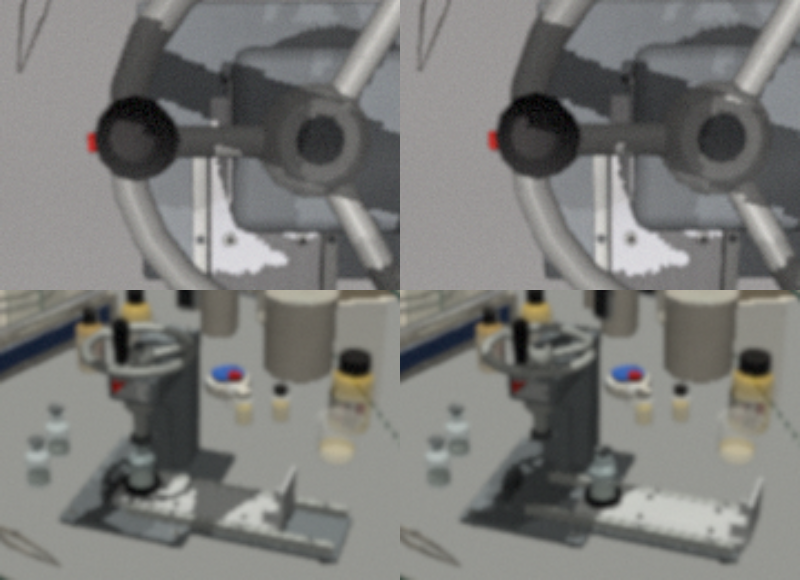

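The wrist crops before (top left) and after (top right) show the same handle and pointer alignment. In the scene crop (bottom left) the ram is down on the stoppered vial and the shuttle is home. The bystanders in view haven't moved and the robot is clear, so I'll hand the job in.

```bash
python3 -c "
from plant import ticket; print(ticket.sign_off())"
```

```text
the job is handed in; nothing more can be done
None
```

The shuttle is home with its vial under the ram, and the wheel has been turned one full turn clockwise. I handed the job in at about 12.7 s; the sign-off gives no verdict.

- **Shuttle:** I pushed the plate with closed fingers until the force rose to 24 N at the stop, after about 75 mm of travel. The wrist camera then showed the plate about 75 mm in from where it started.
- **Wheel:** I gripped the revolving handle and carried it round a 50 mm circle at constant tool orientation, rather than pushing it from one side. The tool finished within about 0.5 mm of where it began. Sideways forces stayed around 10 N or less, with a brief 17 N vertical load early in the turn.
- **Last checks:**
  - The close-ups show the handle over the red pointer exactly as before the turn, and the ram down on the stopper.
  - The bystanders in view look unmoved, and the robot is clear of everything with no contact force.
  - The networks' hub and handle points gave a wheel direction of 15.5° against the 13.9° expected. I took that as their 1–2 mm error, since the close-ups show no change.
  - I judged the stopper's final height only from the full turn and the picture; I did not measure it.

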